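# Collapse the bench suction tube and stow its cleaning rod

### The arm

A 7-joint arm with a two-finger parallel gripper is mounted at the origin on the work surface. World frame = base frame: x ahead of the robot, y to its left, z up, the work surface at z = 0. Lengths are in m, angles in rad, forces in N, time in s.
With the tool pointing down it reaches from about 0.4 to 0.925 m from the base axis. Payload 5.6 kg.
Tool frame: the origin (TCP) lies between the finger pads; the fingertips stand 8 mm ahead of it and the grasp point (between the pads) lies 11 mm behind it; z points along the fingers, x is the direction in which the jaws open and shut, and the axes are right-handed (so a half turn about z gives the same grasp; the last joint's range is limited). The gripper opens to 85 mm and grips with 20 to 120 N. Pads are 22 mm wide; open, the fingers measure 114 mm over their backs; the gripper's body (76 mm by 85 mm) begins 54 mm behind the grasp point. The pads swing forward as they close: fully open they stand 13 mm farther back than shut.
Start: joints at [1.08, 0.468, -0.012, 1.603, 0.006, 1.071, -0.056], TCP at [0.281, -0.586, 0.214] pointing down, gripper open.
Joint ranges: [-2.53, 2.53], [-0.31, 2.02], [-1.57, 1.55], [0.28, 2.44], [-1.29, 4.43], [0.15, 1.84], [-2.92, 2.92]. Speed limits (rad/s): [2.57, 2.57, 3.14, 3.14, 3.14, 3.14, 3.14].

### API

Orientations are given as a unit quaternion [w, x, y, z].
In Python, from bench import ctrl gives the robot as it stands.
- The arm moves only by the tool step_arm, never from a script. Its argument "commands" is a list that holds one entry, the list of rows, each a list of 6 numbers: the shift along the world's x, y, z in m, then the turn, a rotation vector about the world's x, y, z in units of 5 degrees (1.0 is 5 degrees). In form: [[[dx, dy, dz, rx, ry, rz], ...]]. A call has 1 to 12 rows; each row is the pose to reach, as a shift and turn from the pose commanded when the call began; what a row does not reach only later rows make up. A row lasts 1/10 s, in which the tool goes at most 50 mm and 8.59 degrees, less where a joint would pass 70% of its speed; a pose out of reach is approached as far as the arm can. A call with a gripper value outside its range is refused whole. "grip" is the closure in counts, from 0 (fully open) to 255 (shut), set as the call begins (left out, the last holds). The fingers move at their own pace and stop on an object; "grip_force" is the grip in N (left out, the last holds). Time passes only in rows, so rows that repeat a pose let the fingers close. It gives the time, the measured TCP pose, the force and the opening at its end, in the units of the state.
- ctrl.read_state(): the state, without advancing time (a new reading comes with each control period).
- ctrl.read_camera(name): name is "side" or "top"; returns the picture (420x560x3 uint8, red, green, blue); there is no depth.
- ctrl.camera_params(name): a dict with "K" (3x3 intrinsics, pixels), "dist" ([k1, k2, p1, p2, k3] as OpenCV has them; the pictures are not rectified), "camera_from_world" (4x4, takes a point from world to camera coordinates). Camera axes: x right, y down, z forward; pixel columns grow to the right and rows downward; lengths in m; the calibration is good to about 2 mm. A picture is of the moment at which its call begins. camera_params takes no time and is no camera call.
- ctrl.sign_off(): hands the job in, once; it reports no verdict.
The state is a dict: "clock": time; "q": joint angles; "joint_velocities": joint speeds; "effort": joint torques, N m; "tool_pos": TCP position; "tool_rot": TCP orientation; "contact_force": force on the tool from outside, world axes, zero at the start; "moment": the same for the moment, N m; "gripper_width": opening from 0.0 (shut) to 1.0 (fully open).
Only numpy, scipy, OpenCV 4.12 (cv2) and the standard library are available. Lean on these libraries where they do the work, as an engineer would, in place of code of your own. Each camera call takes 0.05 s, during which the arm holds its last target.

### The job

Put the leaning bench suction tube away: push its telescoping tubes fully home, the innermost tube first while the middle one is still drawn out, then the middle one. Then take the thin cleaning rod from its stand, push it down into the narrow mouth of the collapsed tube until its collar rests on the mouth, and let go. Leave the other things on the bench where they are.

Things in the scene. Friction and masses are not known exactly. Their poses are not given: they have to be found in the camera images.
- inner_tube (a joint): how far the innermost tube is drawn out of the middle tube, in m; 0 = fully home, starts at 0.045 to 0.065. It slides stiffly (about 3.5 N plus 15 N per m/s) and stays where it is left; fully home, its white head rests on the middle tube's collar.
- middle_tube (a joint): how far the middle tube is drawn out of the outer tube, in m; 0 = fully home, starts at 0.045 to 0.065. It is stiffer (about 10 N plus 25 N per m/s), so a steady push on the innermost tube's head moves the innermost tube alone until it is home, and pushing on then takes the middle tube down with it. Fully home, its collar rests on the outer tube.
- mouth (a point): centre of the open mouth at the top of the innermost tube; its z axis points out of the tube along the common axis of all the tubes, which leans 30 degrees from vertical; its y axis is level. The mouth is a round bore 16 mm wide and 137 mm deep in a white round head 40 mm across and 30 mm tall (flat top, the mouth point lies at its level). This point moves with the innermost tube; with both tubes home it is about 171 mm above the bench.
- middle_collar (a point): centre of the top face of the steel collar (54 mm across, 12 mm tall) at the upper end of the middle tube (46 mm across, aluminium); same axes as the mouth. Moves with the middle tube.
- tube_foot: white fixed foot of the suction tube, 120 x 110 mm, with two cheeks and the leaning grey outer tube (56 mm across, 115 mm long); origin under the foot's centre, z up, the tubes lean towards its -x.
- rod_handle (a point): centre of the cleaning rod's square grey handle, 22 x 22 mm and 60 mm tall (faces square to its x and y axes); z runs along the rod from tip to handle. Below the handle are a steel collar 26 mm across and 8 mm tall, whose underside lies 38 mm below this point, and then the steel rod 9 mm thick and 103 mm long with a round end. It weighs about 70 g.
- rod_tip (a point): the lower end of the cleaning rod, 141 mm below the handle's centre; same axes as the handle.
- rod_stand: fixed aluminium stand, 90 x 90 mm and 115 mm tall, two plates on four posts; the rod stands upright in the 13 mm hole in the middle of its top plate, hanging by its collar. Origin under its centre.
- plaster_model: bystander: off-white plaster dental model on a block, 66 x 62 x 50 mm high; origin at the centre of its underside.
- articulator: bystander: dark metal dental articulator: two plates 110 x 70 mm joined by steel posts with plaster casts between, 110 mm high; origin at the centre of its underside.
- powder_jar: bystander: round white jar with a steel lid, 60 mm diameter, 75 mm high; origin at the centre of its underside.
- mixing_bowl: bystander: dark rubber mixing bowl, 90 mm across, 50 mm high; origin at the centre of its underside.
- spatula: bystander: spatula lying flat, 180 mm long; origin under its middle.
- wax_tin: bystander: flat steel tin, 76 mm diameter, 35 mm high; origin at the centre of its underside.
There are look-alikes about, which are no part of the job. Leave any green or pink look-alike of the part that bears rod_handle alone.

How it is judged:
By the outcome, as a careful person would: the job done as asked, in the order asked, and still so for the second after the job is handed in, with the robot touching nothing.
It also fails if it takes over 64 s, if anything falls off the work surface, if the arm or the gripper's body presses on something with over 40 N, if the wrist force passes 120 N, or if a joint passes its speed limit or range.

## Working session

There is one attempt and no reset: what is moved stays moved. The work goes in short steps, Python scripts to look and compute and a tool call to move; the robot and the scene stay as the last step left them, time stands still between calls to the robot, and variables do not carry over. Pictures are saved under pics/ and viewed, and the job is handed in when it is done.

Besides the shell and the picture viewer there is one more tool, called after "Request:" as name([rows], argument=value, ...), one row to a line, values as JSON. step_arm: Moves the arm, as the interface text tells. Its arguments: {"type":"object","properties":{"commands":{"type":"array","items":{"type":"array","items":{"type":"array","items":{"type":"number"}}}},"grip":{"type":"number"},"grip_force":{"type":"number"}},"required":["commands"]}

```bash
mkdir -p pics; ls; python3 - <<'E'
from bench import ctrl
import cv2
for n in("side","top"):
    im=ctrl.read_camera(n); cv2.imwrite(f"pics/{n}0.png",im[:,:,::-1])
    p=ctrl.camera_params(n); print(n,p)
print(ctrl.read_state())
E
```

```text
pics
side {'K': array([[386.65266333,   0.        , 276.29474294],
       [  0.        , 386.65266333, 209.27612626],
       [  0.        ,   0.        ,   1.        ]]), 'dist': array([-0.11016946,  0.        ,  0.        ,  0.        ,  0.        ]), 'camera_from_world': array([[ 0.99490134, -0.10084084,  0.00156797, -0.57448767],
       [-0.06779649, -0.68023246, -0.7298544 ,  0.12786416],
       [ 0.07466571,  0.72602681, -0.68360084,  0.92115109],
       [ 0.        ,  0.        ,  0.        ,  1.        ]])}
top {'K': array([[391.57233439,   0.        , 279.05218165],
       [  0.        , 391.57233439, 214.76623877],
       [  0.        ,   0.        ,   1.        ]]), 'dist': array([-0.04781742,  0.        ,  0.        ,  0.        ,  0.        ]), 'camera_from_world': array([[ 0.11829699, -0.99295968,  0.00607434, -0.06369501],
       [-0.96429058, -0.11633698, -0.23792729,  0.60409515],
       [ 0.23695887,  0.02228865, -0.97126397,  1.11566704],
       [ 0.        ,  0.        ,  0.        ,  1.        ]])}
{'clock': 0.1, 'q': array([ 1.07996951,  0.46831978, -0.01161155,  1.6035454 ,  0.00600069,
        1.07138592, -0.05630089]), 'joint_velocities': array([-0.00032276, -0.00336223, -0.00036627, -0.00113907,  0.00029888,
       -0.00256257, -0.00032219]), 'effort': array([ 7.92192113e-04, -5.33522165e+01,  2.14576477e-02, -2.51967376e+01,
        1.14519725e-02,  4.24910802e-03, -1.40797360e-05]), 'tool_pos': array([ 0.2811665 , -0.58544836,  0.21280796]), 'tool_rot': array([-3.83366440e-04,  8.46450002e-01, -5.32467591e-01, -7.15759928e-04]), 'contact_force': array([ 0.36303353, -0.04267381,  0.55432116]), 'moment': array([ 0.01645417,  0.02759255, -0.00687049]), 'gripper_width': 0.9962983240545462}
```

```bash
python3 -c "
import cv2
for n in('side','top'):
    i=cv2.imread(f'pics/{n}0.png'); cv2.imwrite(f'pics/{n}0b.png',cv2.resize(i,(800,600),interpolation=2))"
```

```text
(no output)
```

View pics/side0b.png

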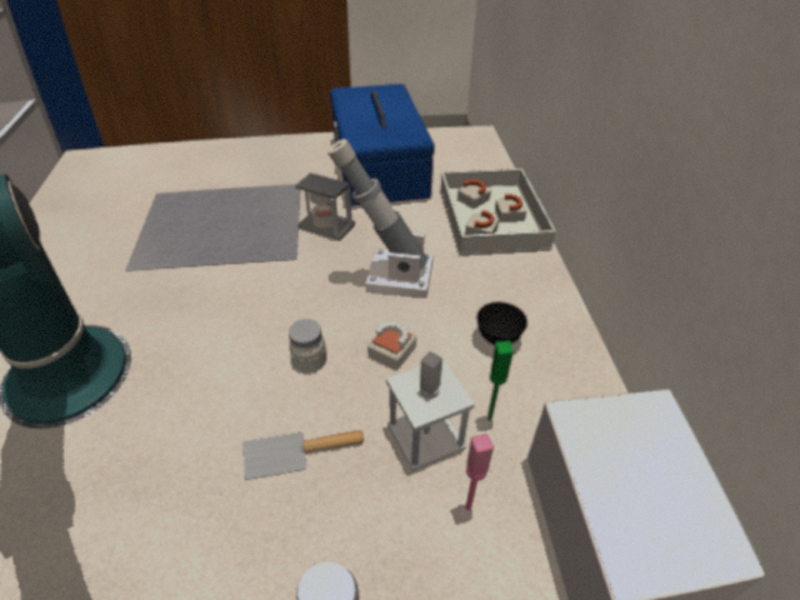

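View pics/top0b.png

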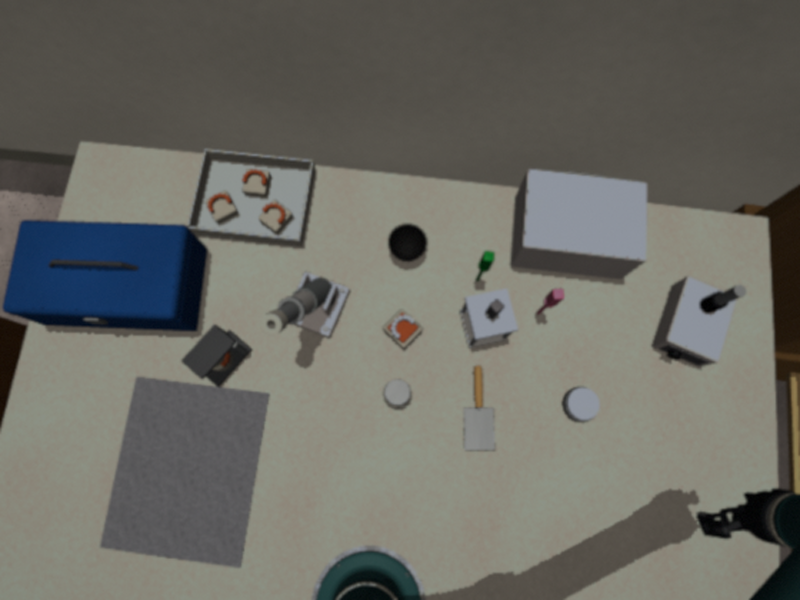

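The side view shows the tube head near (239,104) and the rod handle near (302,260). In the top view they are near (192,224) and (346,215). I'll zoom in to get exact pixels.

```bash
cat > h.py <<'E'
import numpy as np, cv2
from bench import ctrl
from scipy.spatial.transform import Rotation as R
P={n:ctrl.camera_params(n) for n in("side","top")}
def ray(n,uv):
    p=P[n]; q=cv2.undistortPoints(np.array([[uv]],float),p["K"],p["dist"])[0,0]
    T=p["camera_from_world"]; d=T[:3,:3].T@np.array([q[0],q[1],1]); return -T[:3,:3].T@T[:3,3], d/np.linalg.norm(d)
def onz(n,uv,z):
    o,d=ray(n,uv); return o+d*(z-o[2])/d[2]
def tri(us,ut):
    o1,d1=ray("side",us);o2,d2=ray("top",ut)
    A=np.stack([d1,-d2],1); t=np.linalg.lstsq(A,o2-o1,rcond=None)[0]
    a=o1+d1*t[0];b=o2+d2*t[1]; return (a+b)/2,np.linalg.norm(a-b)
def proj(n,X):
    p=P[n];T=p["camera_from_world"]; r=cv2.Rodrigues(T[:3,:3])[0]
    return cv2.projectPoints(np.atleast_2d(np.array(X,float)),r,T[:3,3],p["K"],p["dist"])[0][:,0]
def crop(im,x,y,w,h,s,name):
    c=cv2.resize(im[y:y+h,x:x+w],None,fx=s,fy=s,interpolation=cv2.INTER_CUBIC)
    for k in range(0,w,10): cv2.putText(c,str(x+k),(k*s,8),0,.3,(0,0,255),1) if k%20==0 else 0; cv2.line(c,(k*s,10),(k*s,14),(0,0,255),1)
    for k in range(0,h,10): cv2.putText(c,str(y+k),(0,k*s+3),0,.3,(0,0,255),1)
    cv2.imwrite(name,c)
E
python3 - <<'E'
import cv2
from h import *
s=cv2.imread("pics/side0.png");t=cv2.imread("pics/top0.png")
a=[]
crop(s,220,90,100,120,5,"pics/a.png");crop(t,180,180,80,80,7,"pics/b.png")
crop(s,260,235,110,100,5,"pics/c.png");crop(t,310,170,100,80,7,"pics/d.png")
E
```

```text
(no output)
```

View pics/a.png

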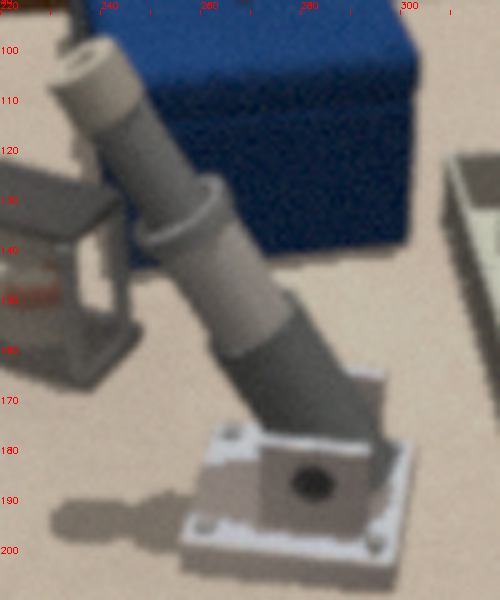

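View pics/b.png

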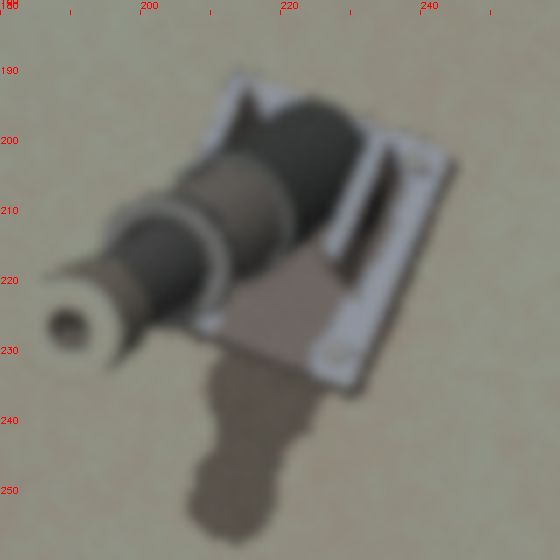

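View pics/c.png

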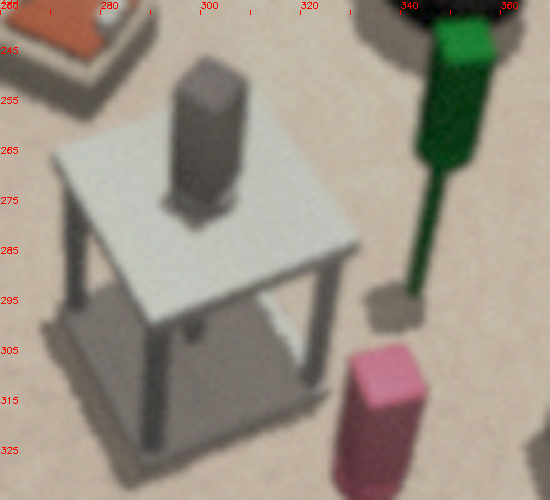

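View pics/d.png

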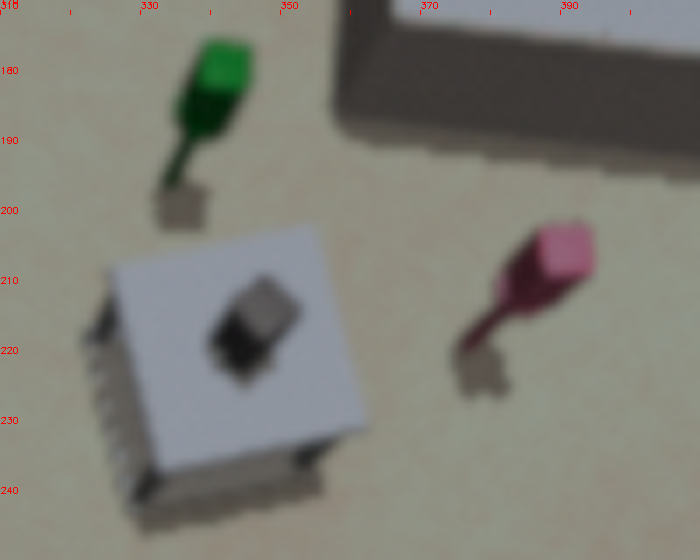

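```bash
python3 - <<'E'
import cv2
from h import *
s=cv2.imread("pics/side0.png");t=cv2.imread("pics/top0.png")
crop(s,225,92,40,34,18,"pics/a2.png");crop(t,182,205,40,34,18,"pics/b2.png")
print("handle top",tri((301.8,251.6),(348.3,213.7)), onz("side",(301.8,251.6),.183),onz("top",(348.3,213.7),.183))
print("mouth",tri((236.4,103),(191,226.5)))
# stand top corners z=.115 : top view
for uv in [(326,207.5),(354.5,202),(362,230),(332.5,237)]: print(onz("top",uv,.115))
for uv in [(270.8,265.5),(307,252),(330,283.5),(290.5,299)]: print("s",onz("side",uv,.115))
for uv in [(213,190),(244,203),(230,236)]: print("foot",onz("top",uv,.012))
for uv in [(256,200),(298,205),(301,180),(264,175)]: print("footside",onz("side",uv,.012))
E
```

```text
handle top (array([ 0.60600674, -0.18297258,  0.18315801]), np.float64(0.0007494289036801424)) [ 0.60565658 -0.18295079  0.183     ] [ 0.60643556 -0.18297795  0.183     ]
mouth (array([0.50173273, 0.21737545, 0.27812428]), np.float64(0.0005998781511939795))
[ 0.63557926 -0.12688985  0.115     ]
[ 0.66250792 -0.20930007  0.115     ]
[ 0.58076271 -0.23720729  0.115     ]
[ 0.54995567 -0.15353919  0.115     ]
s [ 0.55045972 -0.15543943  0.115     ]
s [ 0.62803221 -0.12769607  0.115     ]
s [ 0.65964431 -0.21092743  0.115     ]
s [ 0.57962747 -0.23794592  0.115     ]
foot [0.67884088 0.23289588 0.012     ]
foot [0.64750413 0.12673086 0.012     ]
foot [0.53526449 0.15555367 0.012     ]
footside [0.53715391 0.15926444 0.012     ]
footside [0.64982648 0.12747244 0.012     ]
footside [0.67401474 0.23420535 0.012     ]
footside [0.56783205 0.26856037 0.012     ]
```

View pics/a2.png

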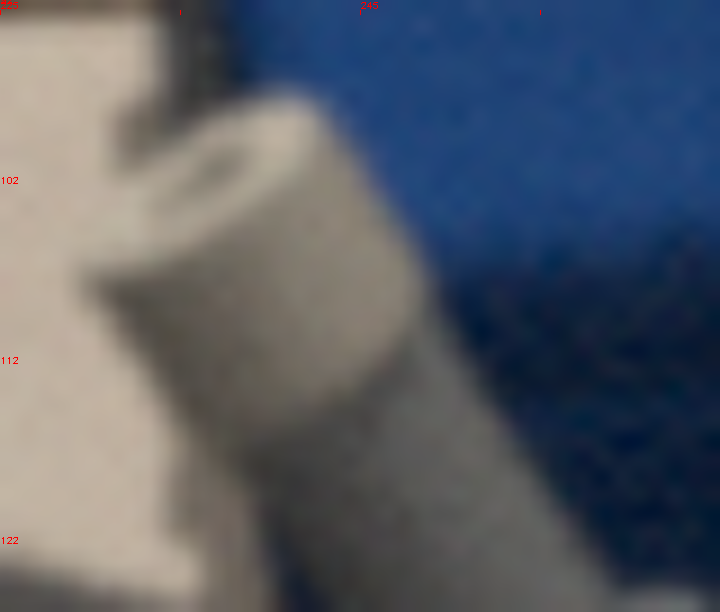

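View pics/b2.png

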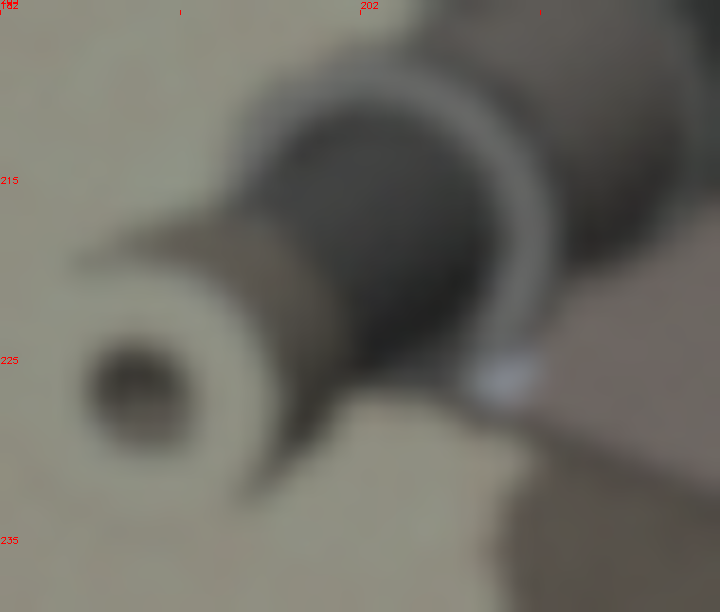

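```bash
python3 - <<'E'
from h import *
np.set_printoptions(precision=4,suppress=True)
m,e=tri((235.9,101.5),(189.4,226.5));print("mouth",m,e)
c,e2=tri((254.8,130.6),(202.3,218.4));print("collar",c,e2)
d=m-c;print("dir",d/np.linalg.norm(d),np.linalg.norm(d))
def ps(u,v):return onz("side",(260+u/5-.4,235+v/5-.4),.183)
print("handle corners",[ps(*k) for k in [(207,57),(247,80),(208,110),(172,85)]])
def pt(u,v):return onz("top",(310+u/7-.43,170+v/7-.43),.183)
print([pt(*k) for k in [(265,273),(303,308),(270,342),(233,308)]])
print("handletop",tri((301.4,251.2),(347.9,213.3)))
print("green",tri((260+465/5-.4,235+42/5-.4),(310+228/7-.4,170+68/7-.4)))
print("pink",tri((260+390/5-.4,235+372/5-.4),(310+566/7-.4,170+250/7-.4)))
f=[onz("side",(u-.4,v-.4),.012) for u,v in [(256,200),(298,205),(301,180),(264,175)]]
f+=[onz("top",(u-.4,v-.4),.012) for u,v in [(213,190),(244,203),(230,236)]]
print(np.array(f))
st=[onz("side",(u-.4,v-.4),.115) for u,v in [(270.8,265.5),(307,252),(330,283.5),(290.5,299)]]
print("stand c",np.mean(st,0),np.mean([onz("top",(u-.4,v-.4),.115) for u,v in [(326,207.5),(354.5,202),(362,230),(332.5,237)]],0))
E
```

```text
mouth [0.5008 0.2207 0.2805] 0.0005220225653543982
collar [0.5424 0.2098 0.2021] 0.0024632244763956685
dir [-0.4657  0.1218  0.8765] 0.0893738627390307
handle corners [array([ 0.6062, -0.1693,  0.183 ]), array([ 0.6192, -0.1819,  0.183 ]), array([ 0.6028, -0.1946,  0.183 ]), array([ 0.5914, -0.1815,  0.183 ])]
[array([ 0.6207, -0.1795,  0.183 ]), array([ 0.6083, -0.1955,  0.183 ]), array([ 0.593 , -0.1836,  0.183 ]), array([ 0.605, -0.168,  0.183])]
handletop (array([ 0.6062, -0.1818,  0.1833]), np.float64(0.0022982429079004153))
green (array([ 0.7089, -0.1601,  0.1694]), np.float64(1.0745102942167704e-05))
pink (array([ 0.6487, -0.3017,  0.1695]), np.float64(0.0001421383306069289))
[[0.5362 0.161  0.012 ]
 [0.649  0.1292 0.012 ]
 [0.6731 0.2362 0.012 ]
 [0.5668 0.2706 0.012 ]
 [0.68   0.2344 0.012 ]
 [0.6487 0.1282 0.012 ]
 [0.5364 0.157  0.012 ]]
stand c [ 0.6038 -0.1819  0.115 ] [ 0.6083 -0.1805  0.115 ]
```

```bash
cat >> h.py <<'E'
def Rq(q): return R.from_quat([q[1],q[2],q[3],q[0]])
LEAN=np.radians(-15.5)
a=np.array([-.5*np.cos(LEAN),-.5*np.sin(LEAN),.866])
def tooldown(phi): # tool x at yaw phi, z down
    return R.from_euler('z',phi)*R.from_euler('x',np.pi)
TILT=R.from_rotvec(np.cross([0,0,-1],-a)/np.linalg.norm(np.cross([0,0,-1],-a))*np.radians(30))
E
python3 - <<'E'
from h import *
np.set_printoptions(precision=4,suppress=True)
s=ctrl.read_state();R0=Rq(s['tool_rot']);p=s['tool_pos']
print(R0.as_matrix())
Rt=TILT*tooldown(LEAN)
print(Rt.as_matrix())
rv=(Rt*R0.inv()).as_rotvec();print("rv units",np.degrees(rv)/5)
m=np.array([.5008,.2207,.2805])
print("pre shift",m+a*.06-p, m+a*.06)
E
```

```text
[[ 0.433  -0.9014 -0.0008]
 [-0.9014 -0.433   0.0014]
 [-0.0016  0.0001 -1.    ]]
[[ 0.8345 -0.2672  0.4818]
 [-0.2314 -0.9636 -0.1336]
 [ 0.5     0.     -0.866 ]]
rv units [-3.9786 -4.7566  9.5382]
pre shift [0.1907 0.8142 0.1197] [0.4719 0.2287 0.3325]
```

Request:
step_arm([
  [[0.02,0.03,0.05,-0.2,-0.24,0.48],[0.05,0.07,0.08,-0.4,-0.48,0.95],[0.08,0.11,0.11,-0.6,-0.7,1.4],[0.1,0.155,0.12,-0.8,-0.95,1.9],[0.12,0.2,0.12,-1.0,-1.2,2.4],[0.14,0.245,0.12,-1.2,-1.4,2.9],[0.15,0.29,0.12,-1.4,-1.7,3.3],[0.155,0.335,0.12,-1.6,-1.9,3.8],[0.16,0.38,0.12,-1.8,-2.1,4.3],[0.16,0.42,0.12,-2.0,-2.38,4.77],[0.16,0.42,0.12,-2.0,-2.38,4.77]],
], grip=255, grip_force=60)

```text
clock: 1.2
tool_pos: [0.4412, -0.1592, 0.3336]
tool_rot: [0.018, 0.932, -0.337, 0.133]
contact_force: [0.4, -0.9, -0.3]
gripper_width: 0.005
```

```bash
python3 - <<'E'
from h import *
np.set_printoptions(precision=4,suppress=True)
s=ctrl.read_state();R0=Rq(s['tool_rot']);p=s['tool_pos']
Rt=TILT*tooldown(LEAN)
print(s['clock'],p,s['gripper_width'],s['q'])
print("rv units",np.degrees((Rt*R0.inv()).as_rotvec())/5)
m=np.array([.5008,.2207,.2805]);print("pre shift",m+a*.06-p)
E
```

```text
1.2 [ 0.4412 -0.1592  0.3336] 0.004700380855260282 [ 0.662  -0.0989 -0.3958  2.0345  0.0245  0.9351 -0.4424]
rv units [-1.9494 -2.3636  4.6482]
pre shift [ 0.0307  0.3879 -0.0012]
```

Request:
step_arm([
  [[0.003,0.045,0,-0.2,-0.24,0.5],[0.006,0.09,0,-0.4,-0.5,1.0],[0.009,0.135,0,-0.6,-0.75,1.5],[0.012,0.18,0,-0.9,-1.0,2.0],[0.015,0.225,0,-1.1,-1.3,2.6],[0.02,0.27,0,-1.3,-1.6,3.2],[0.025,0.315,0,-1.6,-1.95,3.8],[0.028,0.355,0,-1.8,-2.2,4.3],[0.0305,0.388,0,-1.98,-2.38,4.77],[0.0305,0.388,0,-1.98,-2.38,4.77],[0.0305,0.388,0,-1.98,-2.38,4.77]],
])

```text
clock: 2.3
tool_pos: [0.4717, 0.2219, 0.3329]
tool_rot: [0.035, 0.957, -0.13, 0.256]
contact_force: [0.7, -1.5, 0.5]
gripper_width: -0.006
```

```bash
python3 - <<'E'
from h import *
np.set_printoptions(precision=4,suppress=True)
s=ctrl.read_state();R0=Rq(s['tool_rot']);p=s['tool_pos']
Rt=TILT*tooldown(LEAN)
print(s['clock'],p,s['gripper_width'],s['q'],s['contact_force'])
print("rv units",np.degrees((Rt*R0.inv()).as_rotvec())/5)
m=np.array([.5008,.2207,.2805]);print("pre shift",m+a*.06-p)
for n,b in(("side",(200,50,110,100)),("top",(150,160,110,100))):
    im=ctrl.read_camera(n)[:,:,::-1].copy()
    for k,col in((0,(0,0,255)),(.06,(0,255,0))):
        u=proj(n,p-a*.0+R0.apply([0,0,.008]) if k else m)[0]; cv2.circle(im,(int(round(u[0])),int(round(u[1]))),1,col,-1)
    crop(im,*b,6,f"pics/pre_{n}.png")
E
```

```text
2.3 [0.4717 0.2219 0.3329] -0.005631257241639196 [ 0.3773  0.0512 -1.1583  2.0032  0.6292  0.9359 -1.3793] [ 0.71   -1.4943  0.5312]
rv units [ 0.0002 -0.0023 -0.0048]
pre shift [ 0.0002  0.0069 -0.0004]
```

View pics/pre_side.png

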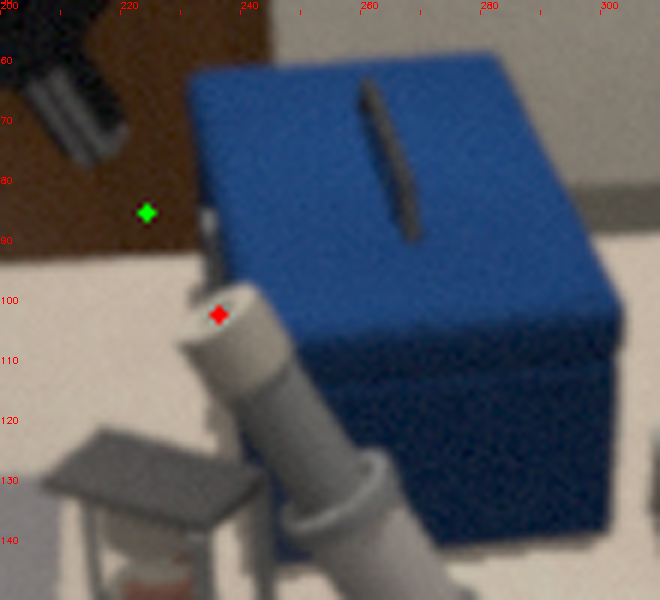

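View pics/pre_top.png

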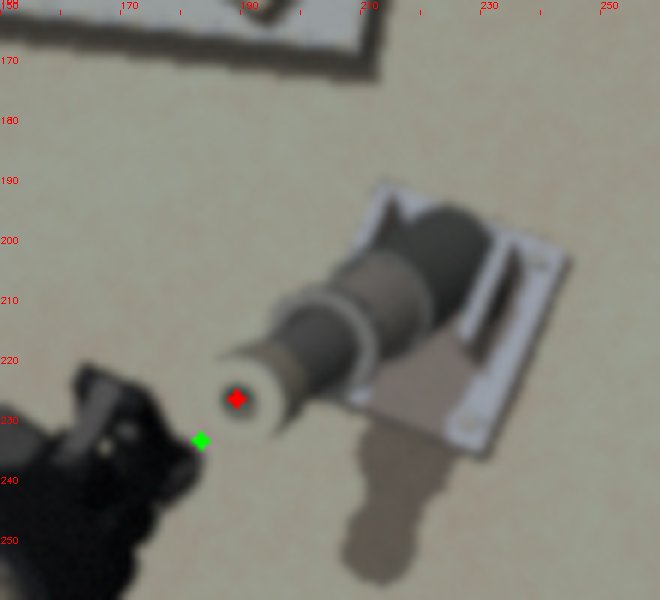

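```bash
python3 - <<'E'
from h import *
np.set_printoptions(precision=4,suppress=True)
s=ctrl.read_state();R0=Rq(s['tool_rot']);p=s['tool_pos'];print(p)
for us,ut in (((200+103/6,50+150/6),(150+192/6,160+465/6)),((200+103/6,50+150/6),(150+180/6,160+480/6))):
    x,e=tri(us,ut); print(x,e,R0.inv().apply(x-p))
for d in (-.04,-.02,-.011,0,.008): 
    X=p+R0.apply([0,0,d]); print(d,proj("side",X),proj("top",X))
E
```

```text
[0.4721 0.2204 0.3334]
[0.4613 0.2152 0.3525] 0.0026702662011104166 [ 0.0018  0.0079 -0.0211]
[0.4583 0.2199 0.3498] 0.008278337455257906 [-0.0032  0.0042 -0.0209]
-0.04 [[212.3548  67.0994]] [[175.0406 238.7932]]
-0.02 [[217.258   74.4987]] [[178.8751 236.1459]]
-0.011 [[219.4353  77.7864]] [[180.5487 234.9907]]
0 [[222.072   81.7696]] [[182.5523 233.6079]]
0.008 [[223.9727  84.642 ]] [[183.9812 232.6217]]
```

```bash
python3 - <<'E'
from h import *
for n,b in(("side",(195,50,50,45)),("top",(155,205,50,45))):
    im=ctrl.read_camera(n)[:,:,::-1].astype(float); im=(255*(im/255)**.45).astype(np.uint8)
    crop(im,*b,13,f"pics/pre2_{n}.png")
E
```

```text
(no output)
```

View pics/pre2_side.png

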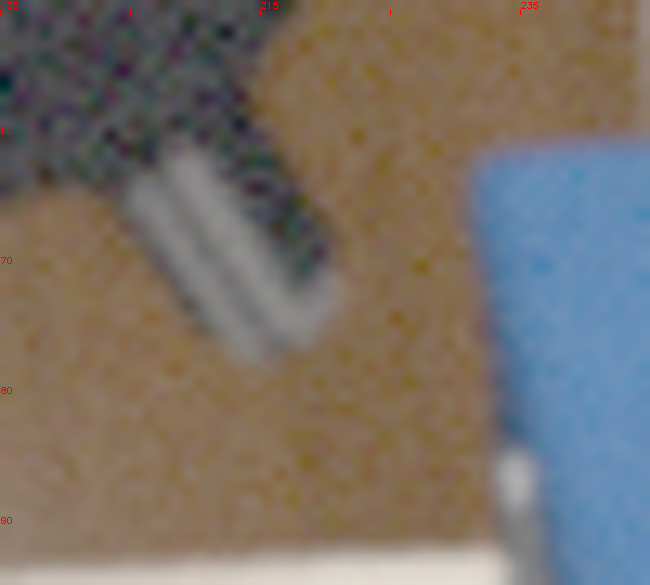

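View pics/pre2_top.png

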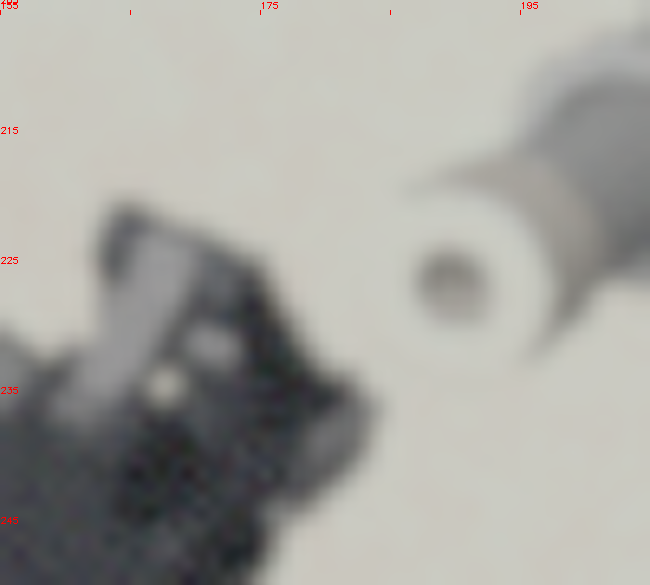

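```bash
python3 - <<'E'
from h import *
np.set_printoptions(precision=4,suppress=True)
s=ctrl.read_state();R0=Rq(s['tool_rot']);p=s['tool_pos'];m=np.array([.5008,.2207,.2805])
x,e=tri((216.8,74),(180.3,237.6));print(x,e,R0.inv().apply(x-p)); print(R0.as_matrix()[:,2])
d=(p-m)@a; print(s['clock'],p,d,p-m-a*d, a*.05)
E
```

```text
[0.4605 0.2187 0.3535] 0.0026904963383746483 [ 0.0005  0.0048 -0.0225]
[ 0.4837 -0.136  -0.8646]
2.5 [0.4723 0.2204 0.3338] 0.05983020162749717 [ 0.0003 -0.0083  0.0014] [-0.0241  0.0067  0.0433]
```

Request:
step_arm([
  [[0.007,0.006,-0.013,0,0,0],[0.0145,0.004,-0.026,0,0,0],[0.0217,0.002,-0.039,0,0,0],[0.0241,0.0013,-0.0433,0,0,0],[0.0265,0.0006,-0.0476,0,0,0],[0.0289,0,-0.052,0,0,0],[0.0289,0,-0.052,0,0,0],[0.0289,0,-0.052,0,0,0]],
])

```text
clock: 3.3
tool_pos: [0.5008, 0.2222, 0.2821]
tool_rot: [0.035, 0.957, -0.13, 0.258]
contact_force: [-0.5, -0.5, -0.1]
gripper_width: -0.001
```

```bash
python3 - <<'E'
from h import *
np.set_printoptions(precision=4,suppress=True)
s=ctrl.read_state();R0=Rq(s['tool_rot']);p=s['tool_pos'];m=np.array([.5008,.2207,.2805])
d=(p-m)@a; print(s['clock'],p,d,p-m-a*d, s['contact_force'],s['contact_force']@a)
for n,b in(("side",(205,65,60,60)),("top",(160,190,60,60))):
    im=ctrl.read_camera(n)[:,:,::-1].astype(float); im=(255*(im/255)**.45).astype(np.uint8)
    crop(im,*b,9,f"pics/c1_{n}.png")
E
```

```text
3.3 [0.5008 0.2222 0.2821] 0.0015802286348020817 [0.0008 0.0013 0.0002] [-0.4657 -0.4515 -0.0804] 0.09441885374364538
```

View pics/c1_side.png

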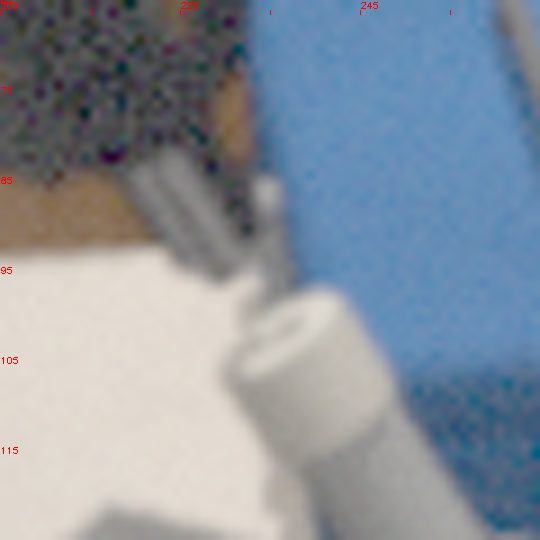

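View pics/c1_top.png

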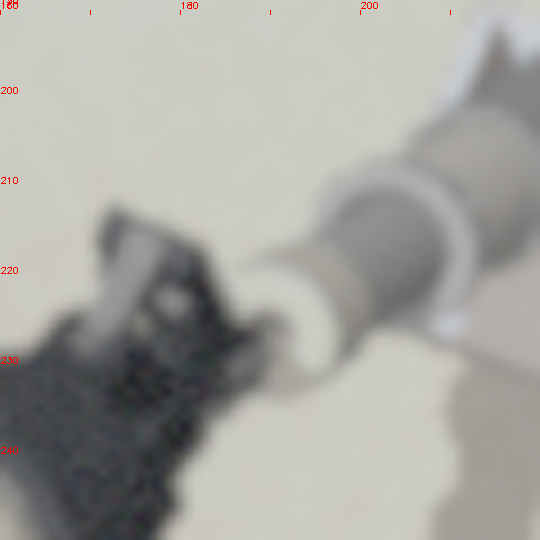

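Request:
step_arm([
  [[0.0024,0.0035,-0.0043,0,0,0],[0.0048,0.0027,-0.0087,0,0,0],[0.0072,0.002,-0.013,0,0,0],[0.0096,0.0013,-0.0173,0,0,0],[0.012,0.0007,-0.0217,0,0,0],[0.0145,0,-0.026,0,0,0],[0.0169,-0.0007,-0.0303,0,0,0],[0.0193,-0.0013,-0.0346,0,0,0],[0.0193,-0.0013,-0.0346,0,0,0]],
])

```text
clock: 4.3
tool_pos: [0.5203, 0.2206, 0.2463]
tool_rot: [0.035, 0.957, -0.13, 0.257]
contact_force: [0.4, -0.3, -0.1]
gripper_width: 0.009
```

```bash
cat > look.py <<'E'
import sys
from h import *
np.set_printoptions(precision=4,suppress=True)
s=ctrl.read_state();R0=Rq(s['tool_rot']);p=s['tool_pos'];m=np.array([.5008,.2207,.2805])
d=(p-m)@a; print(s['clock'],p,d,p-m-a*d, s['contact_force'],s['contact_force']@a,s['gripper_width'])
if len(sys.argv)>1:
  t=sys.argv[1]
  bs=eval(sys.argv[2]) if len(sys.argv)>2 else ((215,80,80,75),(170,190,75,70))
  sc=int(sys.argv[3]) if len(sys.argv)>3 else 5
  ims=[]
  for n,b in zip(("side","top"),bs):
    im=ctrl.read_camera(n)[:,:,::-1]; cv2.imwrite(f"pics/raw_{t}_{n}.png",im); im=(255*(im.astype(float)/255)**.55).astype(np.uint8)
    crop(im,*b,sc,f"pics/{t}_{n}.png"); ims.append(cv2.imread(f"pics/{t}_{n}.png"))
  H=max(i.shape[0] for i in ims)
  cv2.imwrite(f"pics/{t}.png",np.hstack([cv2.copyMakeBorder(i,0,H-i.shape[0],0,4,0) for i in ims]))
E
python3 look.py p1
```

```text
4.3 [0.5203 0.2206 0.2463] -0.03898044673202925 [ 0.0007  0.0051 -0.0004] [ 0.3877 -0.2781 -0.1052] -0.3150686348086673 0.009149585850708158
```

View pics/p1.png

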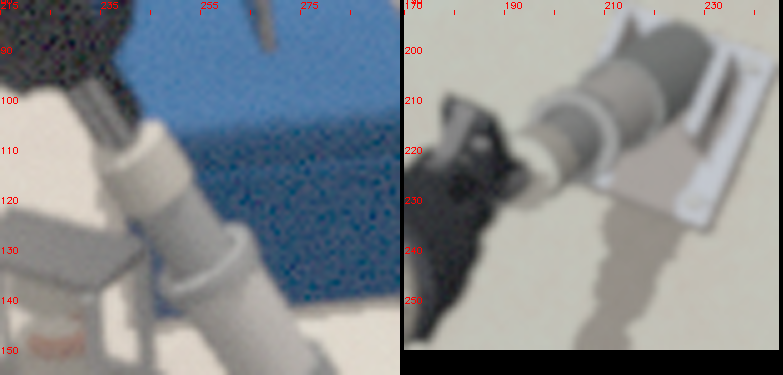

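Request:
step_arm([
  [[0.0024,-0.0007,-0.0043,0,0,0],[0.0048,-0.0013,-0.0087,0,0,0],[0.0072,-0.002,-0.013,0,0,0],[0.0096,-0.0027,-0.0173,0,0,0],[0.012,-0.0033,-0.0217,0,0,0],[0.0145,-0.004,-0.026,0,0,0],[0.0169,-0.0047,-0.0303,0,0,0],[0.0193,-0.0054,-0.0346,0,0,0],[0.0217,-0.006,-0.039,0,0,0],[0.0241,-0.0067,-0.0433,0,0,0],[0.0265,-0.0074,-0.0476,0,0,0],[0.0289,-0.008,-0.052,0,0,0]],
])

```text
clock: 5.6
tool_pos: [0.5492, 0.2135, 0.1955]
tool_rot: [0.035, 0.957, -0.13, 0.258]
contact_force: [-4.4, 1.0, 9.2]
gripper_width: 0.001
```

```bash
python3 look.py p2
```

```text
5.6 [0.5492 0.2135 0.1955] -0.09784893373190207 [ 0.0012  0.0059 -0.0002] [-4.4102  1.0461  9.172 ] 10.20760631739617 0.0010565852984681277
```

View pics/p2.png

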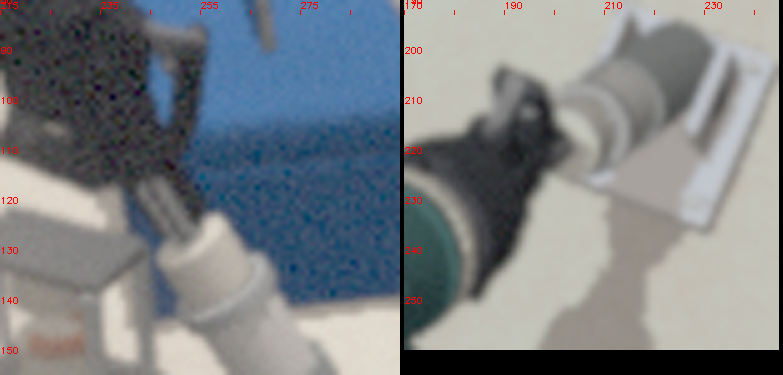

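```bash
python3 - <<'E'
from h import *
t=cv2.imread("pics/top0.png"); 
for uv in [(182/800*560,355*.7),(222*.7,325*.7),(252*.7,350*.7),(222*.7,385*.7)]: print(onz("top",(182*.7,355*.7) if uv[0]<140 and uv[0]>120 else uv,.10))
E
```

```text
[0.44713863 0.43552244 0.1       ]
[0.5187193  0.36565163 0.1       ]
[0.47484716 0.29446747 0.1       ]
[0.39718263 0.34212622 0.1       ]
```

Request:
step_arm([
  [[0.0024,-0.0007,-0.0043,0,0,0],[0.0048,-0.0013,-0.0087,0,0,0],[0.0072,-0.002,-0.013,0,0,0],[0.0096,-0.0027,-0.0173,0,0,0],[0.012,-0.0033,-0.0217,0,0,0],[0.0145,-0.004,-0.026,0,0,0]],
])

```text
clock: 6.3
tool_pos: [0.5636, 0.2096, 0.1695]
tool_rot: [0.034, 0.957, -0.13, 0.258]
contact_force: [-4.0, 2.0, 8.4]
gripper_width: 0.001
```

```bash
python3 look.py p3
```

```text
6.3 [0.5636 0.2096 0.1695] -0.1278647867984034 [ 0.0012  0.0059 -0.0003] [-3.9554  2.0198  8.3506] 9.407258996783847 0.0009861888353836455
```

View pics/p3.png

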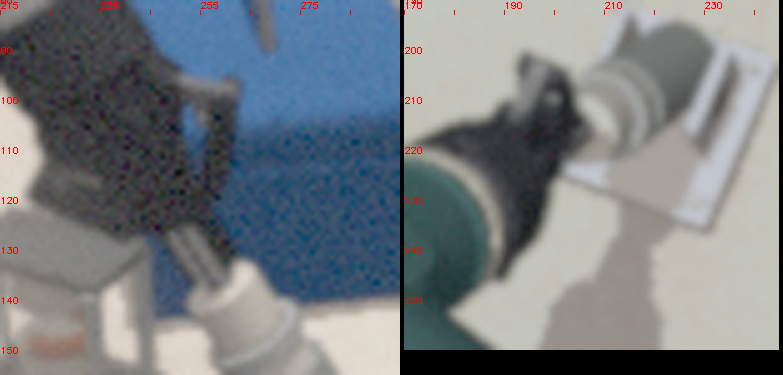

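Request:
step_arm([
  [[0.0015,-0.0004,-0.0026,0,0,0],[0.0029,-0.0008,-0.0052,0,0,0],[0.0043,-0.0012,-0.0078,0,0,0],[0.0058,-0.0016,-0.0104,0,0,0],[0.0072,-0.002,-0.013,0,0,0]],
])

```text
clock: 6.9
tool_pos: [0.5707, 0.2075, 0.1565]
tool_rot: [0.034, 0.957, -0.13, 0.258]
contact_force: [-4.6, 1.9, 7.7]
gripper_width: -0.004
```

Request:
step_arm([
  [[0.001,-0.0003,-0.0017,0,0,0]],
])

```text
clock: 7.0
tool_pos: [0.5713, 0.2077, 0.1559]
tool_rot: [0.035, 0.957, -0.13, 0.259]
contact_force: [-19.8, -1.2, 29.5]
gripper_width: -0.002
```

Request:
step_arm([
  [[0.001,-0.0003,-0.0017,0,0,0]],
])

```text
clock: 7.1
tool_pos: [0.5717, 0.208, 0.1556]
tool_rot: [0.035, 0.956, -0.129, 0.259]
contact_force: [-28.7, -2.9, 42.4]
gripper_width: -0.0
```

Request:
step_arm([
  [[-0.003,0.001,0.005,0,0,0],[-0.01,0.003,0.018,0,0,0],[-0.029,0.008,0.052,0,0,0],[-0.048,0.013,0.087,0,0,0],[-0.068,0.018,0.122,0,0,0],[-0.068,0.013,0.155,0,0,0],[-0.068,-0.02,0.17,0,0,0],[-0.068,-0.065,0.17,0,0,0],[-0.06,-0.11,0.17,0,0,0]],
])

```text
clock: 8.0
tool_pos: [0.5118, 0.0941, 0.3226]
tool_rot: [0.036, 0.957, -0.13, 0.258]
contact_force: [0.5, -0.7, -1.2]
gripper_width: -0.003
```

```bash
python3 look.py p4 "((225,95,80,110),(180,175,75,75))"
```

```text
8.0 [0.5118 0.0941 0.3226] 0.014263829099955962 [ 0.0179 -0.1285  0.0298] [ 0.4899 -0.6818 -1.2244] -1.387508800535745 -0.003459872162475176
```

View pics/p4.png

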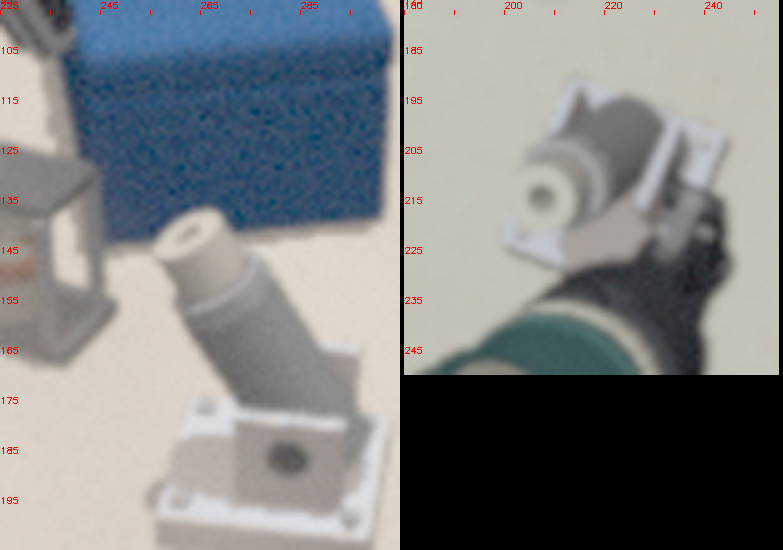

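The tube is collapsed: the head sits on the collar and the collar on the outer tube. The mouth is near side (262,142) and top (208,214). I'll measure it more closely.

```bash
python3 - <<'E'
from h import *
s=cv2.imread("pics/raw_p4_side.png");t=cv2.imread("pics/raw_p4_top.png")
g=lambda im:(255*(im.astype(float)/255)**.6).astype(np.uint8)
crop(g(s),252,132,26,30,15,"pics/m1.png");crop(g(t),197,200,26,30,15,"pics/m2.png")
cv2.imwrite("pics/m.png",np.hstack([cv2.imread("pics/m1.png"),cv2.imread("pics/m2.png")]))
E
```

```text
(no output)
```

View pics/m.png

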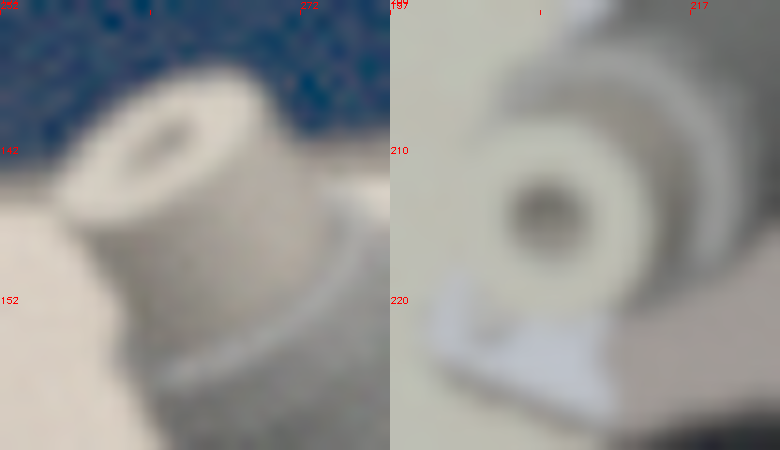

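```bash
python3 - <<'E'
from h import *
np.set_printoptions(precision=4,suppress=True)
m,e=tri((262.33,141.26),(207.06,213.93));print("mouth",m,e)
print(onz("side",(262.33,141.26),.171),onz("top",(207.06,213.93),.171))
d=np.array([.5008,.2207,.2805])-m;print(d/np.linalg.norm(d),np.linalg.norm(d))
m0=np.array([.5008,.2207,.2805]);print("pred",m0-a*(.2805-.171)/.866)
s=ctrl.read_state();R0=Rq(s['tool_rot']);p=s['tool_pos']
for phi in (-43,47):
    print(phi,np.degrees((tooldown(np.radians(phi))*R0.inv()).as_rotvec())/5)
print(p, np.array([.606,-.182,.3])-p)
E
```

```text
mouth [0.5617 0.2052 0.1722] 0.00011786403714068345
[0.5618 0.2071 0.171 ] [0.5619 0.2055 0.171 ]
[-0.4864  0.1235  0.865 ] 0.12517192540635852
pred [0.5617 0.2038 0.171 ]
-43 [ 3.0454  5.2554 -5.2309]
47 [-1.6286  6.1172 12.3401]
[0.5123 0.087  0.3219] [ 0.0937 -0.269  -0.0219]
```

Request:
step_arm([
  [[0.01,-0.03,0.01,0.3,0.53,-0.52],[0.02,-0.07,0.01,0.6,1.05,-1.05],[0.035,-0.11,0.01,0.95,1.6,-1.6],[0.05,-0.15,0,1.3,2.3,-2.3],[0.065,-0.19,0,1.8,3.1,-3.1],[0.08,-0.23,-0.01,2.3,4.0,-4.0],[0.093,-0.264,-0.02,2.8,4.8,-4.8],[0.093,-0.264,-0.022,3.05,5.25,-5.23],[0.093,-0.264,-0.022,3.05,5.25,-5.23],[0.093,-0.264,-0.022,3.05,5.25,-5.23]],
], grip=0)

```text
clock: 9.1
tool_pos: [0.6052, -0.1667, 0.2998]
tool_rot: [-0.005, 0.933, -0.361, 0.002]
contact_force: [0.4, 0.0, 1.1]
gripper_width: 1.004
```

```bash
python3 look.py g1 "((250,160,110,140),(290,150,100,100))" 4; python3 - <<'E'
from h import *
np.set_printoptions(precision=4,suppress=True)
s=ctrl.read_state();R0=Rq(s['tool_rot']);p=s['tool_pos'];print(R0.as_matrix())
print(np.degrees((tooldown(np.radians(-43))*R0.inv()).as_rotvec())/5,s['q'])
for d in (-.05,-.03,-.011,0,.008): 
    X=p+R0.apply([0,0,d]); print(d,proj("side",X),proj("top",X))
E
```

```text
9.1 [ 0.6052 -0.1667  0.2998] -0.08537399633701392 [ 0.0633 -0.376   0.0932] [0.394  0.0322 1.1415] 0.803013856095369 1.0042385754132075
[[ 0.74   -0.6726  0.0089]
 [-0.6727 -0.7399  0.0072]
 [ 0.0017 -0.0113 -0.9999]]
[-0.0818  0.1021 -0.1456] [ 0.7568  0.4678 -0.7542  1.5287  0.3214  1.2666 -0.7755]
-0.05 [[304.7061 173.4216]] [[354.0029 196.2603]]
-0.03 [[304.1679 183.2406]] [[352.3455 198.5579]]
-0.011 [[303.6745 192.1822]] [[350.8332 200.6541]]
0 [[303.3965 197.1946]] [[349.9839 201.8311]]
0.008 [[303.1978 200.7669]] [[349.3779 202.6709]]
```

View pics/g1.png

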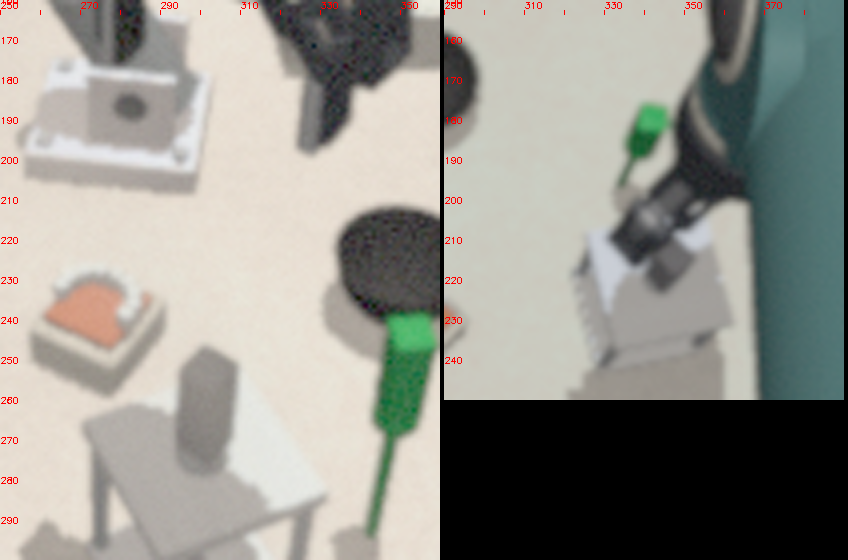

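Request:
step_arm([
  [[0.001,-0.008,-0.02,0,0,0],[0.001,-0.0155,-0.05,-0.08,0.1,-0.15],[0.001,-0.0155,-0.08,-0.08,0.1,-0.15],[0.001,-0.0155,-0.08,-0.08,0.1,-0.15],[0.001,-0.0155,-0.08,-0.08,0.1,-0.15]],
])

```text
clock: 9.7
tool_pos: [0.6067, -0.1825, 0.222]
tool_rot: [-0.0, 0.93, -0.367, 0.0]
contact_force: [0.2, -0.2, 0.2]
gripper_width: 1.005
```

```bash
python3 look.py g2 "((250,170,90,110),(300,170,80,80))" 4; python3 - <<'E'
from h import *
np.set_printoptions(precision=4,suppress=True)
s=ctrl.read_state();R0=Rq(s['tool_rot']);p=s['tool_pos'];print(R0.as_matrix())
for d in (-.05,-.03,-.011,0,.008): 
    X=p+R0.apply([0,0,d]); print(d,proj("side",X),proj("top",X))
g=lambda im:(255*(im.astype(float)/255)**.55).astype(np.uint8)
s=cv2.imread("pics/raw_g2_side.png");t=cv2.imread("pics/raw_g2_top.png")
crop(g(s),255,180,90,110,5,"pics/g2s.png");crop(g(t),310,175,80,70,8,"pics/g2t.png")
E
```

```text
9.7 [ 0.6067 -0.1825  0.222 ] -0.1555328629045206 [ 0.0309 -0.3824  0.0762] [ 0.2484 -0.1546  0.1616] -0.0004023105170861214 1.0046135997993397
[[ 0.7297 -0.6837  0.0033]
 [-0.6837 -0.7297 -0.0003]
 [ 0.0026 -0.002  -1.    ]]
-0.05 [[305.4979 216.166 ]] [[354.5693 204.6632]]
-0.03 [[304.9106 224.558 ]] [[353.0794 206.675 ]]
-0.011 [[304.3723 232.2111]] [[351.7157 208.5161]]
0 [[304.069  236.5061]] [[350.9482 209.5522]]
0.008 [[303.8522 239.5694]] [[350.3997 210.2924]]
```

View pics/g2s.png

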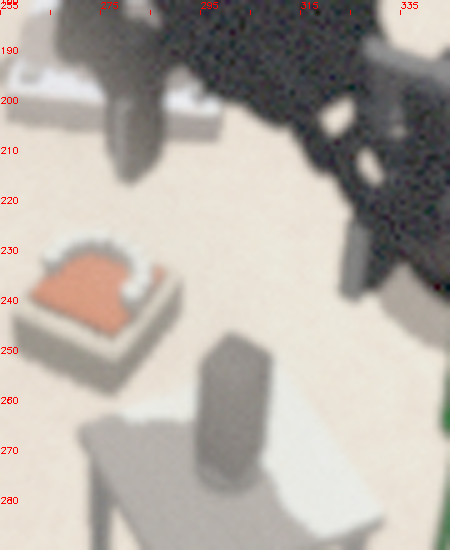

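View pics/g2t.png

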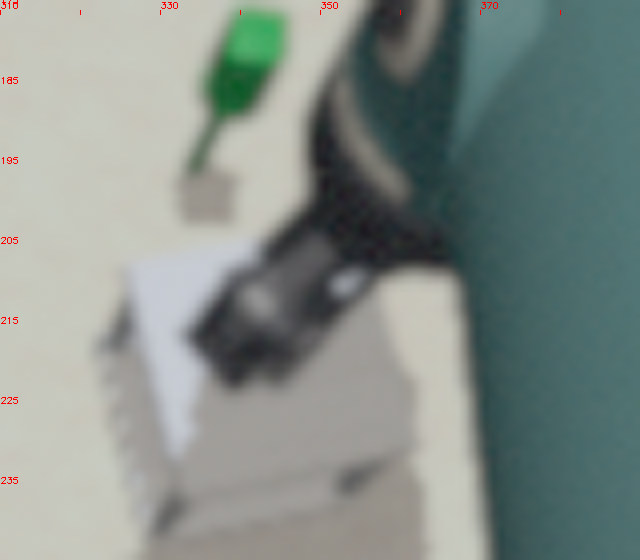

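Request:
step_arm([
  [[-0.0005,0.0005,-0.03,0,0,0],[-0.0005,0.0005,-0.055,0,0,0],[-0.0005,0.0005,-0.08,0,0,0],[-0.0005,0.0005,-0.08,0,0,0]],
])

```text
clock: 10.2
tool_pos: [0.6049, -0.1826, 0.1393]
tool_rot: [-0.0, 0.93, -0.368, -0.002]
contact_force: [-0.0, -0.3, 0.2]
gripper_width: 0.994
```

```bash
python3 look.py g3 "((255,200,90,100),(310,175,70,65))" 5
```

```text
10.2 [ 0.6049 -0.1826  0.1393] -0.22635656179621533 [-0.005  -0.3731  0.0548] [-0.004  -0.3271  0.2043] 0.1351119219208758 0.9942317991147668
```

View pics/g3.png

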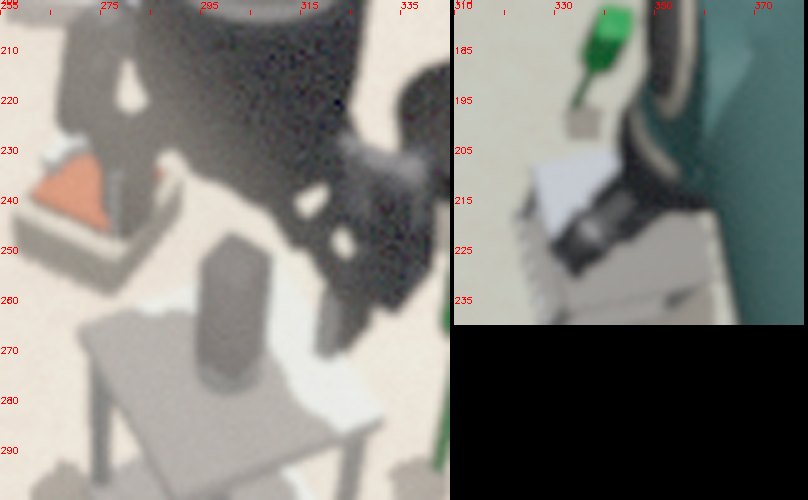

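```bash
python3 - <<'E'
from h import *
np.set_printoptions(precision=2,suppress=True)
s=ctrl.read_state();R0=Rq(s['tool_rot']);p=s['tool_pos'];x=R0.as_matrix()[:,0]
for z in (.14,.15,.16,.17):
    c=p.copy();c[2]=z
    print(z,proj("side",[c-x*.0475,c+x*.0475,c, [.606,-.182,z]]).ravel())
E
```

```text
0.14 [281.64 254.58 322.42 278.23 301.5  266.11 300.83 265.87]
0.15 [281.7  251.25 322.89 274.97 301.75 262.81 301.07 262.56]
0.16 [281.76 247.86 323.36 271.63 302.   259.44 301.32 259.2 ]
0.17 [281.82 244.41 323.85 268.22 302.26 256.01 301.57 255.76]
```

Request:
step_arm([
  [[0.001,0.0005,-0.01,0,0,0],[0.001,0.0005,-0.018,0,0,0],[0.001,0.0005,-0.018,0,0,0]],
])

```text
clock: 10.6
tool_pos: [0.6067, -0.1824, 0.1219]
tool_rot: [-0.0, 0.93, -0.368, -0.001]
contact_force: [0.1, 0.1, -0.4]
gripper_width: 0.996
```

Request:
step_arm([
  [[0,0,0,0,0,0],[0,0,0,0,0,0],[0,0,0,0,0,0],[0,0,0,0,0,0],[0,0,0,0,0,0],[0,0,0,0,0,0],[0,0,0,0,0,0],[0,0,0,0,0,0]],
], grip=255, grip_force=50)

```text
clock: 11.4
tool_pos: [0.6072, -0.1823, 0.1228]
tool_rot: [-0.0, 0.93, -0.368, -0.0]
contact_force: [-0.8, -0.2, 1.6]
gripper_width: 0.255
```

```bash
python3 look.py g4 "((255,200,90,100),(310,175,70,65))" 5
```

```text
11.4 [ 0.6072 -0.1823  0.1228] -0.2416688676312726 [-0.01   -0.3707  0.0516] [-0.7916 -0.2475  1.6371] 1.7661063732152082 0.2554911262594796
```

View pics/g4.png

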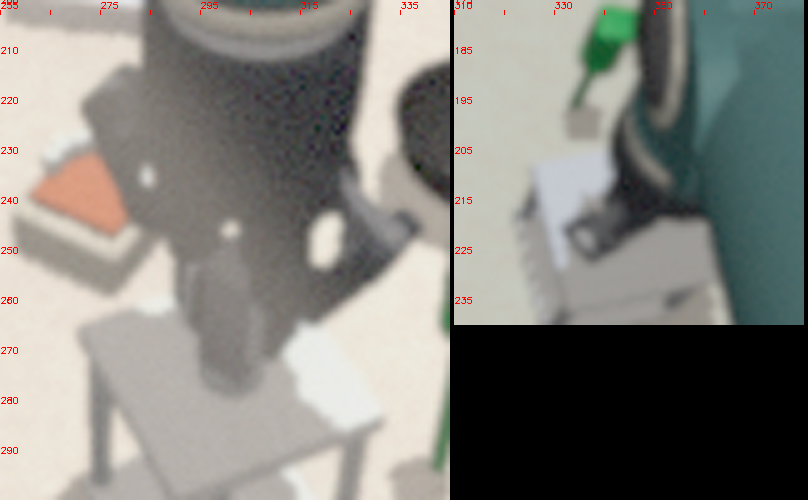

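The opening is 0.255 × 85 = 21.7 mm, so the fingers hold the 22 mm handle. Next I'll lift it straight out.

Request:
step_arm([
  [[0,0,0.015,0,0,0],[0,0,0.035,0,0,0],[0,0,0.06,0,0,0],[0,0,0.085,0,0,0],[0,0,0.11,0,0,0],[0,0,0.135,0,0,0],[0,0,0.165,0,0,0],[0,0,0.2,0,0,0],[0,0,0.22,0,0,0],[0,0,0.22,0,0,0],[0,0,0.22,0,0,0]],
])

```text
clock: 12.6
tool_pos: [0.607, -0.1823, 0.3429]
tool_rot: [-0.0, 0.93, -0.368, -0.0]
contact_force: [-0.5, 0.6, -1.4]
gripper_width: 0.254
```

```bash
python3 look.py l1 "((255,110,90,160),(310,155,80,80))" 4; python3 - <<'E'
from h import *
np.set_printoptions(precision=4,suppress=True)
s=ctrl.read_state();print(s['q'],s['tool_rot'])
E
```

```text
12.6 [ 0.607  -0.1823  0.3429] -0.0509717673626903 [ 0.0816 -0.3961  0.1065] [-0.4922  0.6203 -1.3807] -0.8756610231451435 0.25404601652591946
[ 0.7628  0.4561 -0.7499  1.4499  0.3108  1.3601 -0.7554] [-0.0002  0.9298 -0.3681 -0.0015]
```

View pics/l1.png

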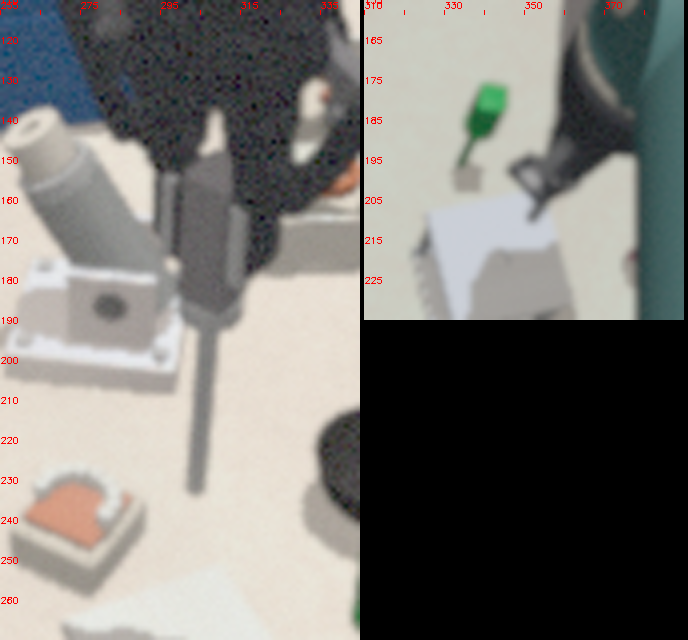

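```bash
python3 - <<'E'
from h import *
np.set_printoptions(precision=4,suppress=True)
s=cv2.imread("pics/raw_l1_side.png");t=cv2.imread("pics/raw_l1_top.png")
g=lambda im:(255*(im.astype(float)/255)**.6).astype(np.uint8)
crop(g(s),285,170,40,70,8,"pics/q1.png");crop(g(t),335,185,40,40,10,"pics/q2.png")
A=cv2.imread("pics/q1.png");B=cv2.imread("pics/q2.png");B=cv2.copyMakeBorder(B,0,A.shape[0]-B.shape[0],4,0,0)
cv2.imwrite("pics/q.png",np.hstack([A,B]))
print(proj("side",[[.607,-.1823,.232],[.607,-.1823,.335]]),proj("top",[[.607,-.1823,.232],[.607,-.1823,.335]]))
E
```

```text
[[303.8361 232.9447]
 [307.1416 187.7121]] [[351.3615 208.9902]
 [359.3652 198.0759]]
```

View pics/q.png

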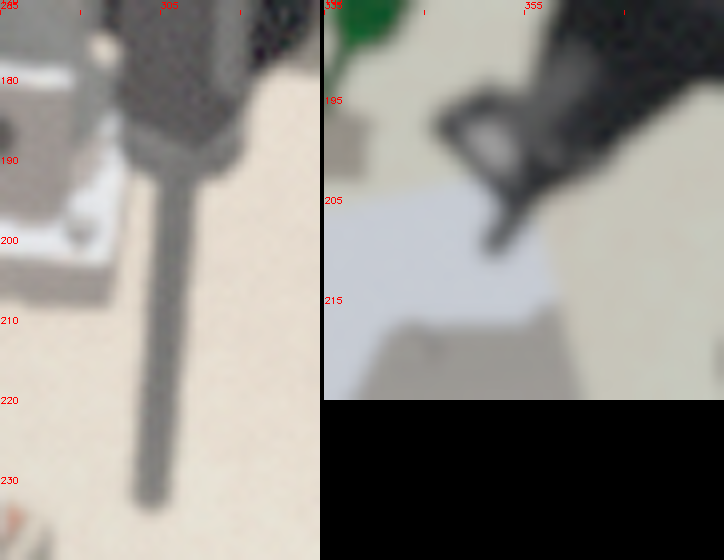

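Request:
step_arm([
  [[-0.012,0.035,0,-0.13,-0.5,0],[-0.027,0.08,0,-0.3,-1.05,0],[-0.042,0.125,0,-0.47,-1.7,0],[-0.056,0.17,0,-0.65,-2.3,0],[-0.071,0.215,0,-0.83,-3.0,0],[-0.085,0.26,0,-1.0,-3.6,0],[-0.1,0.305,0,-1.2,-4.3,0],[-0.115,0.35,-0.003,-1.4,-5.0,0],[-0.127,0.385,-0.005,-1.53,-5.5,0],[-0.137,0.413,-0.006,-1.61,-5.78,0],[-0.137,0.413,-0.006,-1.61,-5.78,0],[-0.137,0.413,-0.006,-1.61,-5.78,0]],
])

```text
clock: 13.9
tool_pos: [0.4694, 0.2308, 0.3356]
tool_rot: [-0.027, 0.899, -0.355, 0.256]
contact_force: [0.3, -0.1, -0.7]
gripper_width: 0.25
```

```bash
cat > chk.py <<'E'
from h import *
np.set_printoptions(precision=4,suppress=True)
import sys
s=ctrl.read_state();R0=Rq(s['tool_rot']);p=s['tool_pos']
M=np.array([.5617,.2055,.1715]); z=R0.as_matrix()[:,2]
print(s['clock'],p,"z",z,"tgt",-a,s['contact_force'],s['gripper_width'])
print("rotfix units",np.degrees((TILT*tooldown(np.radians(-43))*R0.inv()).as_rotvec())/5)
tip=p+z*.111; d=(tip-M)@a; print("tip",tip,"above",d,"lat",tip-M-a*d)
print("tip px",proj("side",tip),proj("top",tip),"collar",proj("side",p+z*.008),proj("top",p+z*.008))
print("mouth px",proj("side",M),proj("top",M))
E
python3 chk.py; python3 look.py t1 "((215,70,70,90),(165,180,80,80))" 5
```

```text
13.9 [0.4694 0.2308 0.3356] z [ 0.4795 -0.1329 -0.8674] tgt [ 0.4818 -0.1336 -0.866 ] [ 0.3421 -0.1141 -0.6835] 0.25048088453973194
rotfix units [-0.0144 -0.0285  0.0098]
tip [0.5226 0.2161 0.2393] above 0.07894806914187838 lat [-0.0011  0.     -0.0006]
tip px [[245.711  116.9907]] [[196.0458 221.7458]] collar [[222.7245  81.9143]] [[179.1539 233.0722]]
mouth px [[262.315  141.4497]] [[207.0147 213.9538]]
13.9 [0.4694 0.2308 0.3356] 0.06417765015133238 [-0.0005  0.0016 -0.0005] [ 0.3421 -0.1141 -0.6835] -0.7719952251894918 0.25048088453973194
```

View pics/t1.png

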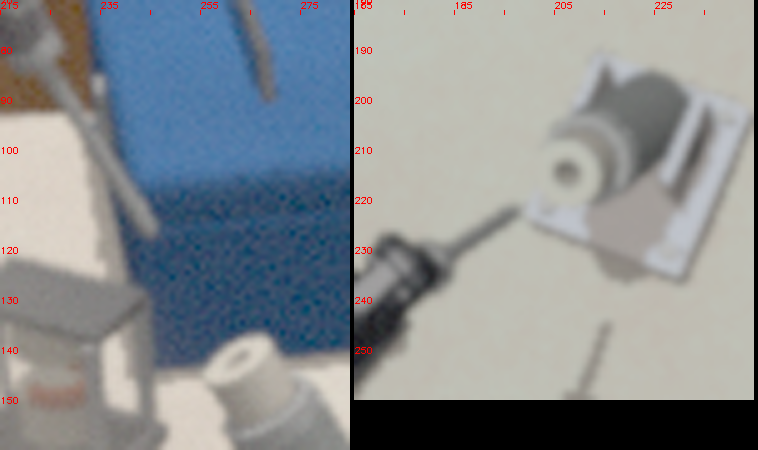

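```bash
cat > zt.py <<'E'
import sys
from h import *
t=sys.argv[1]; b1,b2=eval(sys.argv[2])
s=cv2.imread(f"pics/raw_{t}_side.png");T=cv2.imread(f"pics/raw_{t}_top.png")
g=lambda im:(255*(im.astype(float)/255)**.6).astype(np.uint8)
crop(g(s),*b1,12,"pics/z1.png");crop(g(T),*b2,12,"pics/z2.png")
A=cv2.imread("pics/z1.png");B=cv2.imread("pics/z2.png")
cv2.imwrite(f"pics/z_{t}.png",np.hstack([A,B]))
E
python3 zt.py t1 "((220,85,30,36),(172,212,30,36))"
```

```text
(no output)
```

View pics/z_t1.png

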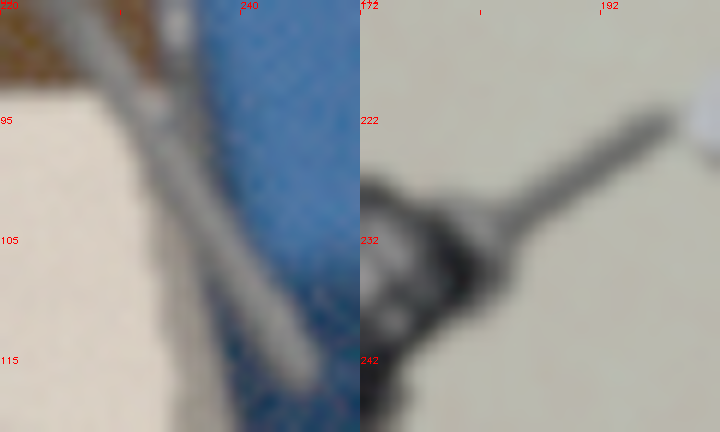

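```bash
python3 - <<'E'
from h import *
np.set_printoptions(precision=4,suppress=True)
x,e=tri((245.4,116.4),(197.4,221.4));M=np.array([.5617,.2055,.1715]);d=(x-M)@a;print(x,e,d,x-M-a*d)
E
```

```text
[0.5225 0.2116 0.2437] 0.0012024929040314884 0.08223179523057772 [ 0.0004 -0.0049  0.001 ]
```

Request:
step_arm([
  [[0.01,-0.001,-0.017,0,0,0],[0.02,-0.003,-0.035,0,0,0],[0.03,-0.0055,-0.0515,0,0,0],[0.03,-0.0055,-0.0515,0,0,0],[0.03,-0.0055,-0.0515,0,0,0]],
])

```text
clock: 14.5
tool_pos: [0.5004, 0.2243, 0.285]
tool_rot: [-0.027, 0.898, -0.356, 0.257]
contact_force: [0.3, 0.3, 0.6]
gripper_width: 0.253
```

```bash
python3 chk.py; python3 look.py t2; python3 zt.py t2 "((242,118,33,40),(185,200,33,40))"
```

```text
14.5 [0.5004 0.2243 0.285 ] z [ 0.4801 -0.134  -0.8669] tgt [ 0.4818 -0.1336 -0.866 ] [0.2941 0.267  0.5619] 0.25250214285209377
rotfix units [-0.0241 -0.0145  0.0516]
tip [0.5537 0.2094 0.1888] above 0.019391388533111766 lat [0.0013 0.0013 0.0005]
tip px [[258.9213 135.0741]] [[204.0299 215.1015]] collar [[237.2491 101.8573]] [[188.8542 225.1348]]
mouth px [[262.315  141.4497]] [[207.0147 213.9538]]
14.5 [0.5004 0.2243 0.285 ] 0.00462117371401467 [0.0018 0.003  0.0005] [0.2941 0.267  0.5619] 0.3805758629279797 0.25250214285209377
```

View pics/z_t2.png

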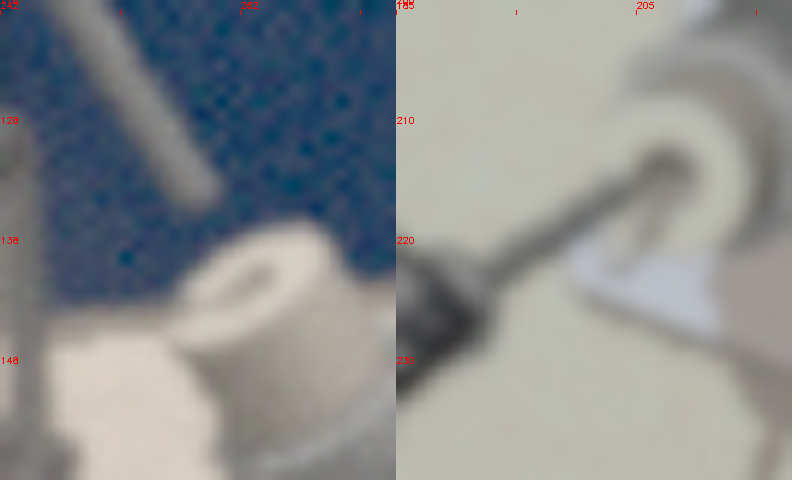

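Request:
step_arm([
  [[-0.0015,-0.0007,0,0,0,0.05],[0.0033,-0.002,-0.0087,0,0,0.05],[0.0081,-0.0034,-0.0173,0,0,0.05],[0.0105,-0.004,-0.0217,0,0,0.05],[0.013,-0.0047,-0.026,0,0,0.05],[0.0154,-0.0054,-0.0303,0,0,0.05],[0.0154,-0.0054,-0.0303,0,0,0.05]],
])

```text
clock: 15.3
tool_pos: [0.5156, 0.2195, 0.254]
tool_rot: [-0.028, 0.899, -0.354, 0.256]
contact_force: [-0.9, 0.2, -2.0]
gripper_width: 0.25
```

```bash
python3 chk.py; python3 look.py t3; python3 zt.py t3 "((242,118,33,40),(185,200,33,40))"
```

```text
15.3 [0.5156 0.2195 0.254 ] z [ 0.4807 -0.1315 -0.867 ] tgt [ 0.4818 -0.1336 -0.866 ] [-0.8693  0.2493 -1.9672] 0.24987485563996517
rotfix units [-0.02   -0.0166 -0.0154]
tip [0.5689 0.2049 0.1578] above -0.015458307620760581 lat [-0.0002  0.0015 -0.0003]
tip px [[265.2228 145.8706]] [[208.4819 212.6682]] collar [[244.2344 113.808 ]] [[194.3319 222.1676]]
mouth px [[262.315  141.4497]] [[207.0147 213.9538]]
15.3 [0.5156 0.2195 0.254 ] -0.030228682989475352 [ 0.0002  0.0028 -0.0003] [-0.8693  0.2493 -1.9672] -1.2514042309829334 0.24987485563996517
```

View pics/z_t3.png

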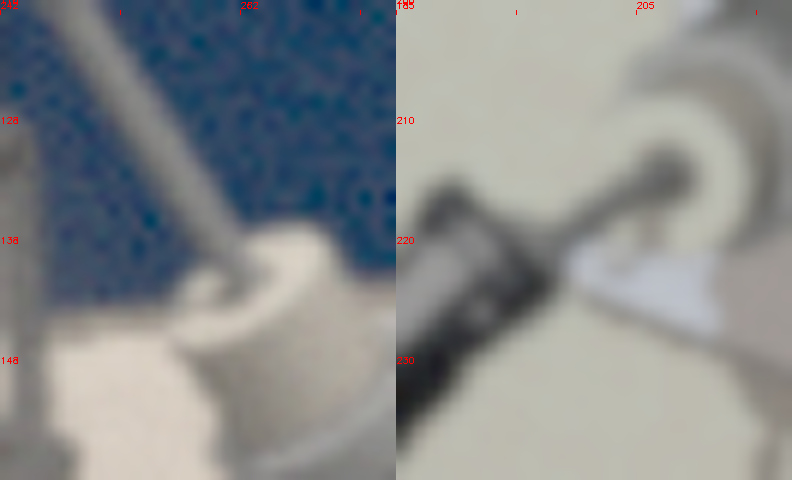

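The rod tip is now in the bore and the force is low, so I'll push it further in.

Request:
step_arm([
  [[0.0029,-0.0008,-0.0052,0,0,0],[0.0058,-0.0016,-0.0104,0,0,0],[0.0087,-0.0024,-0.0156,0,0,0],[0.0116,-0.0032,-0.0208,0,0,0],[0.0145,-0.004,-0.026,0,0,0]],
])

```text
clock: 15.9
tool_pos: [0.5303, 0.2156, 0.2283]
tool_rot: [-0.028, 0.899, -0.354, 0.257]
contact_force: [-0.3, -0.1, -0.7]
gripper_width: 0.251
```

```bash
python3 chk.py
```

```text
15.9 [0.5303 0.2156 0.2283] z [ 0.4817 -0.1312 -0.8664] tgt [ 0.4818 -0.1336 -0.866 ] [-0.3143 -0.1072 -0.6542] 0.2505291030445384
rotfix units [-0.0218 -0.0038 -0.0173]
tip [0.5838 0.2011 0.1321] above -0.04535503965284608 lat [ 0.0003  0.0016 -0.0001]
tip px [[271.1048 154.4909]] [[212.1115 210.0309]] collar [[250.693  123.3449]] [[198.6918 219.0653]]
mouth px [[262.315  141.4497]] [[207.0147 213.9538]]
```

Request:
step_arm([
  [[0.0029,-0.0008,-0.0052,0,0,0],[0.0058,-0.0016,-0.0104,0,0,0],[0.0087,-0.0024,-0.0156,0,0,0],[0.0116,-0.0032,-0.0208,0,0,0],[0.0145,-0.004,-0.026,0,0,0],[0.0174,-0.0048,-0.0312,0,0,0],[0.0203,-0.0056,-0.0364,0,0,0],[0.0217,-0.006,-0.039,0,0,0]],
])

```text
clock: 16.7
tool_pos: [0.5519, 0.2095, 0.1892]
tool_rot: [-0.028, 0.899, -0.354, 0.257]
contact_force: [-0.3, -0.4, -1.3]
gripper_width: 0.254
```

```bash
python3 chk.py;  python3 look.py t4; python3 zt.py t4 "((242,108,33,45),(185,190,33,45))"
```

```text
16.7 [0.5519 0.2095 0.1892] z [ 0.4814 -0.1315 -0.8666] tgt [ 0.4818 -0.1336 -0.866 ] [-0.3014 -0.3978 -1.3493] 0.2542726963216602
rotfix units [-0.0195 -0.008  -0.0148]
tip [0.6054 0.1949 0.093 ] above -0.09044130106164984 lat [ 0.0001  0.0014 -0.0002]
tip px [[279.3547 167.2698]] [[217.3752 206.6197]] collar [[259.8379 137.4255]] [[204.9516 214.9708]]
mouth px [[262.315  141.4497]] [[207.0147 213.9538]]
16.7 [0.5519 0.2095 0.1892] -0.1052115748913322 [ 0.0004  0.0028 -0.0002] [-0.3014 -0.3978 -1.3493] -1.076417361506133 0.2542726963216602
```

View pics/z_t4.png

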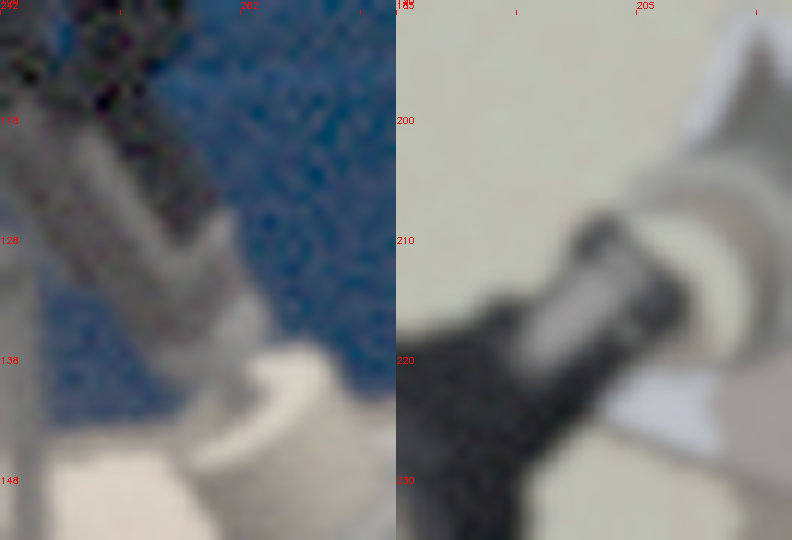

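Request:
step_arm([
  [[0.0015,-0.0004,-0.0026,0,0,0],[0.0029,-0.0008,-0.0052,0,0,0]],
])

```text
clock: 17.0
tool_pos: [0.5549, 0.2091, 0.1849]
tool_rot: [-0.028, 0.899, -0.353, 0.257]
contact_force: [-0.6, 0.2, -0.8]
gripper_width: 0.249
```

Request:
step_arm([
  [[0.001,-0.0003,-0.0017,0,0,0],[0.0019,-0.0005,-0.0035,0,0,0]],
])

```text
clock: 17.2
tool_pos: [0.5567, 0.2084, 0.1811]
tool_rot: [-0.028, 0.899, -0.354, 0.257]
contact_force: [-0.5, -0.2, -0.8]
gripper_width: 0.25
```

Request:
step_arm([
  [[0.001,-0.0003,-0.0017,0,0,0]],
])

```text
clock: 17.3
tool_pos: [0.5577, 0.2081, 0.1794]
tool_rot: [-0.028, 0.899, -0.354, 0.257]
contact_force: [0.4, -0.1, -0.4]
gripper_width: 0.247
```

Request:
step_arm([
  [[0.001,-0.0003,-0.0017,0,0,0]],
])

```text
clock: 17.4
tool_pos: [0.5585, 0.2083, 0.1783]
tool_rot: [-0.028, 0.899, -0.353, 0.257]
contact_force: [-13.4, -2.5, 18.2]
gripper_width: 0.253
```

Request:
step_arm([
  [[-0.0007,0.0001,0.0012,0,0,0],[-0.0007,0.0001,0.0012,0,0,0]],
])

```text
clock: 17.6
tool_pos: [0.5579, 0.2081, 0.1791]
tool_rot: [-0.028, 0.899, -0.353, 0.257]
contact_force: [0.6, -0.2, -0.7]
gripper_width: 0.257
```

Request:
step_arm([
  [[0,0,0,0,0,0],[0,0,0,0,0,0],[0,0,0,0,0,0],[0,0,0,0,0,0],[0,0,0,0,0,0],[0,0,0,0,0,0],[0,0,0,0,0,0],[0,0,0,0,0,0]],
], grip=0)

```text
clock: 18.4
tool_pos: [0.5579, 0.2079, 0.179]
tool_rot: [-0.028, 0.899, -0.354, 0.257]
contact_force: [-0.7, -0.7, -0.0]
gripper_width: 1.002
```

```bash
python3 chk.py;  python3 look.py r1 "((225,90,70,75),(170,180,70,70))"
```

```text
18.4 [0.5579 0.2079 0.179 ] z [ 0.482  -0.1312 -0.8663] tgt [ 0.4818 -0.1336 -0.866 ] [-0.7316 -0.7356 -0.009 ] 1.0016390050670514
rotfix units [-0.0219 -0.0002 -0.0176]
tip [0.6114 0.1934 0.0829] above -0.10234536981207742 lat [ 0.0004  0.0016 -0.    ]
tip px [[281.6059 170.4546]] [[218.6609 205.6176]] collar [[262.2997 140.9627]] [[206.4886 213.8189]]
mouth px [[262.315  141.4497]] [[207.0147 213.9538]]
18.4 [0.5579 0.2079 0.179 ] -0.11711569529306007 [ 0.0007  0.0029 -0.0001] [-0.7316 -0.7356 -0.009 ] 0.24640942140956557 1.0016390050670514
```

View pics/r1.png

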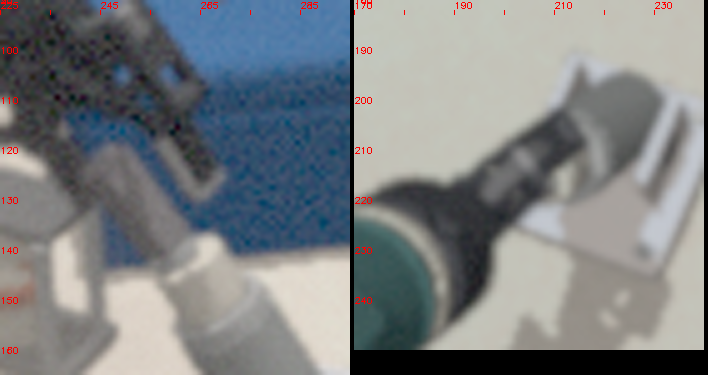

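Released, and the rod is seated. I'll back straight out along the axis and then move clear.

Request:
step_arm([
  [[-0.005,0.0013,0.0087,0,0,0],[-0.0145,0.004,0.026,0,0,0],[-0.029,0.008,0.052,0,0,0],[-0.0434,0.012,0.078,0,0,0],[-0.058,0.016,0.104,0,0,0],[-0.0675,0.0188,0.1212,0,0,0],[-0.075,0.01,0.15,0,0,0],[-0.075,-0.03,0.17,0,0,0],[-0.075,-0.075,0.17,0,0,0],[-0.075,-0.12,0.17,0,0,0],[-0.07,-0.165,0.17,0,0,0],[-0.07,-0.21,0.17,0,0,0]],
])

```text
clock: 19.7
tool_pos: [0.4875, -0.0041, 0.3503]
tool_rot: [-0.028, 0.899, -0.354, 0.259]
contact_force: [0.3, 0.1, -0.1]
gripper_width: 1.003
```

```bash
python3 chk.py;  python3 look.py f1 "((235,90,80,115),(180,175,70,70))"; python3 -c "
import cv2
cv2.imwrite('pics/f1full.png',cv2.resize(cv2.imread('pics/raw_f1_side.png'),(800,600)))"
```

```text
19.7 [ 0.4875 -0.0041  0.3503] z [ 0.4844 -0.1329 -0.8647] tgt [ 0.4818 -0.1336 -0.866 ] [ 0.2619  0.1128 -0.1413] 1.0025585206836212
rotfix units [-0.0029  0.0326 -0.0116]
tip [ 0.5412 -0.0189  0.2544] above 0.05163450223720859 lat [ 0.0044 -0.2313  0.0381]
tip px [[259.485  168.5456]] [[287.1488 224.1372]] collar [[231.1263 127.7906]] [[279.7714 236.1967]]
mouth px [[262.315  141.4497]] [[207.0147 213.9538]]
19.7 [ 0.4875 -0.0041  0.3503] 0.036864003284491666 [ 0.0044 -0.2297  0.0379] [ 0.2619  0.1128 -0.1413] -0.23347547885584669 1.0025585206836212
```

View pics/f1.png

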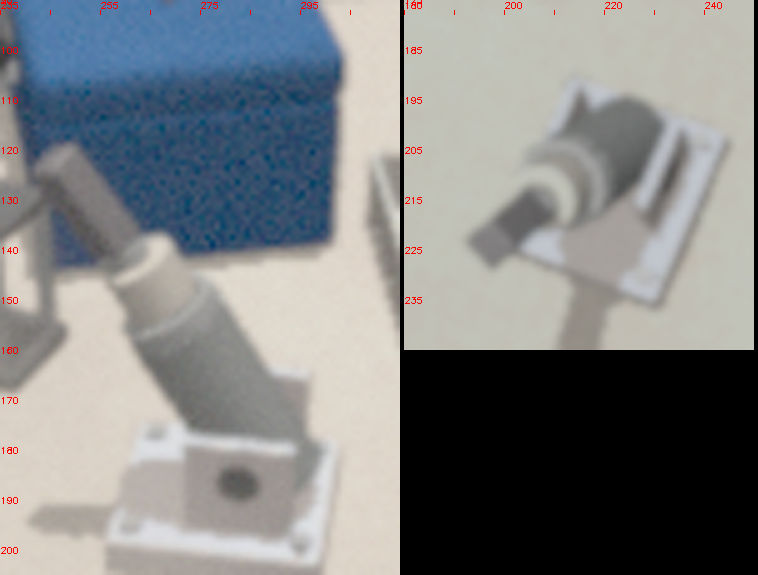

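View pics/f1full.png

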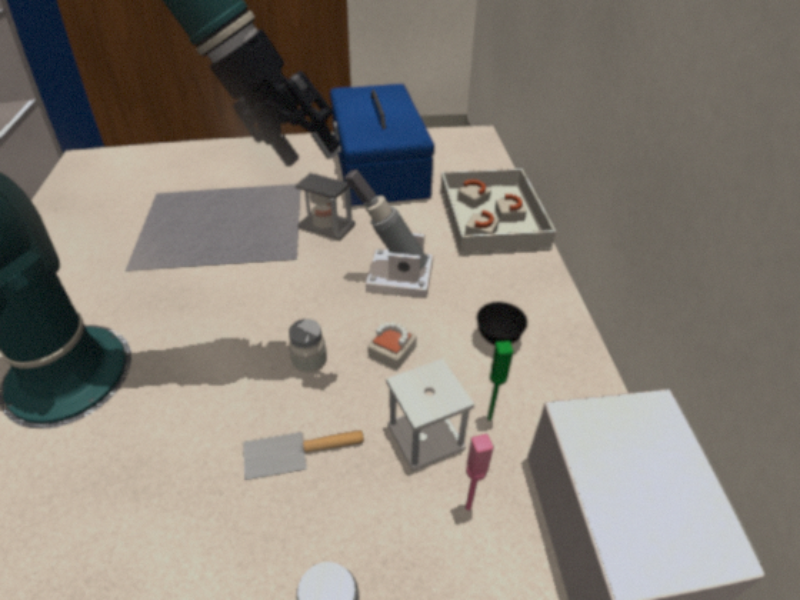

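The rod stands in the mouth with its collar on the head, seen at side (262,142). Both tubes are home, and the bystanders look the same as at the start. I'll wait briefly so the arm settles, then hand in.

Request:
step_arm([
  [[0,0,0,0,0,0],[0,0,0,0,0,0],[0,0,0,0,0,0]],
])

```text
clock: 20.1
tool_pos: [0.488, -0.0003, 0.3492]
tool_rot: [-0.028, 0.899, -0.352, 0.257]
contact_force: [0.3, -0.3, 1.1]
gripper_width: 0.997
```

```bash
python3 -c "
from bench import ctrl
print(ctrl.sign_off())"
```

```text
the job is handed in; nothing more can be done
None
```

The job is done and handed in at about 20 s. The tube is collapsed, the cleaning rod is in its mouth, and the arm is clear of everything.

**What I did:** I pushed on the white head with the shut fingers along the tube axis. The innermost tube went home first, then the middle tube at about 10 N until it hit its stop. I then took the grey-handled rod from its stand and slid it into the mouth until its collar met the head. After easing off, I opened the gripper and backed out along the axis.

**Last checks:**
- **Tubes:** the mouth measured 172 mm high after collapsing, against about 171 mm expected. The pictures show the head on the collar and the collar on the outer tube.
- **Rod:** the arm's reading put the collar on the mouth at contact. The final picture shows the rod still seated after I let go.
- **Other things:** the articulator, powder jar, plaster model, bowl, spatula and the green and pink look-alikes look unmoved in the side picture. I checked this by eye and did not measure it.

**What disagreed:**
- **Fingertip position:** the fingertips were about 20 mm behind the reported TCP, not 8 mm ahead of it as stated. I worked from the camera and contact instead.
- **Sideways reading:** with the tool tilted, camera and arm readings differed by up to 5 mm sideways. I corrected the aim by eye before inserting the rod.
- **Push force:** the fingertips pressed the end stop with about 51 N for about 0.1 s. That was the fingertips on the head, not the gripper's body, and well under the 120 N wrist limit.

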